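Upturn the toddler's beaker in the empty gap of the drying row

TASK

The toddler's rinsed beaker has been left standing mouth up in front of the row of things drying on the draining board. Turn it over so it drains and stand it mouth down in the one empty gap of the row, midway between the two neighbours, in line with them and with its flat sides square to the row. Set it down gently, never letting it drop or topple, and leave everything else where it is.

Things in the scene. Friction and masses are not known exactly. Their poses are not given: they have to be found in the camera images.
- beaker: Toddler's beaker, lid off: square straight-sided clear plastic, 60 x 60 mm, 70 mm tall, walls and base 4 mm, orange base and orange grip band; 60 to 130 g. Origin: centre of the base's outer face; z towards the open mouth (up at start); x, y square to the flat sides, all four alike: lies steadily on any, grip across any two. Too low to hold with the gripper level: turn over in two quarter turns.
- bowl: Navy ceramic bowl standing upright in the middle of the row, 140 mm across the rim, 60 mm high. Origin at the centre of its underside, z up. Its y axis points along the row to within 1 degree or so, its x axis across the row, away from the robot.
- sieve: Upturned steel mesh sieve at one end of the row (left or right), round, 140 mm across its rim, dome 61 mm high, with a flat wire handle lying on the board that reaches 190 mm from its centre along its own x axis, away from the robot. Origin at the centre of the rim, on the board. Its centre is about 290 mm from the bowl's.
- pan: Upturned steel milk pan at the other end of the row, round, 140 mm across, 77 mm high, with a black handle that reaches 210 mm from its centre along its own x axis, away from the robot. Origin at the centre of the rim, on the board. Its centre is about 290 mm from the bowl's.
- tumbler: Green glass tumbler, upturned, 64 mm across and 95 mm high, which already stands in one of the two gaps beside the bowl; the other gap is the empty one. Origin on its axis, on the board.
- beaker_lid: Orange lid of the beaker with its drinking spout, 64 x 64 x 38 mm, lying on the board to the right of the row; origin at the centre of its underside. Not needed.
- plug: Stainless sink plug with a press-button, 86 mm across, 30 mm high, lying on the board to the right; origin at the centre of its underside. Not needed.
- server: Wooden salad server, 250 mm long, lying on the board to the left; origin near its middle, x along it. Not needed.
- wash_bottle: Green washing-up liquid bottle, 68 mm across, 205 mm high, standing at the right side; origin at the centre of its underside. Not needed.
Not all that is in view belongs to the job. Leave any brown look-alike of the bowl alone.

How it is judged:
By the outcome, as a careful person would: the job done as asked, in the order asked, and still so for the second after the job is handed in, with the robot touching nothing.
It also fails if it takes over 72 s, if anything falls off the work surface, if the arm or the gripper's body presses on something with over 40 N, if the wrist force passes 120 N, or if a joint passes its speed limit or range.

ROBOT

A 6-joint arm with a two-finger parallel gripper is mounted at the origin on the work surface. World frame = base frame: x ahead of the robot, y to its left, z up, the work surface at z = 0. Lengths are in m, angles in degrees, forces in N, time in s.
With the tool pointing down it reaches from about 0.25 to 0.8 m from the base axis. Payload 3.9 kg.
Tool frame: the origin (TCP) lies at the very end of the fingers, on their centre line; the grasp point (between the pads) lies 19 mm behind it (robot.hold_point_z is the z of the grasp point in the tool frame, in m); z points along the fingers, y is the line along which they close (so a half turn about z gives the same grasp; the last joint's range is limited). The gripper opens to 85 mm and grips with 20 to 120 N. Pads are 22 mm wide; open, the fingers measure 114 mm over their backs; the gripper's body (76 mm by 85 mm) begins 54 mm behind the grasp point. The pads swing forward as they close: fully open they stand 13 mm farther back than shut.
Start: joints at [-69.557, 14.897, -7.913, 67.191, 0, 90], TCP at [0.183, -0.492, 0.231] pointing down, gripper open.
Joint ranges: [-159.42, 159.42], [-47.68, 98.78], [-73.54, 78.23], [-108.79, 121.32], [-90, 84.71], [-180, 180]. Speed limits (degrees/s): [147.25, 147.25, 180, 180, 180, 180].

INTERFACE

Orientations are given as [roll, pitch, yaw] about the fixed x, y, z axes, in that order (R = Rz(yaw) Ry(pitch) Rx(roll)).
In Python, from cell import robot gives the robot as it stands. The module is installed in compiled form; this text tells all that it offers.
- The arm moves only by the shell command python3 -m inch 'ROWS'. ROWS is JSON, a list of rows, each a list of 7 numbers: the shift along the world's x, y, z in mm, then the turn, a rotation vector about the world's x, y, z in rad, then the opening, from -1 (shut) to 1 (fully open). A call has 1 to 20 rows; each row is the pose to reach, as a shift and turn from the pose commanded when the call began; what a row does not reach only later rows make up. A row lasts 1/12 s, in which the tool goes at most 41.7 mm and 7.16 degrees, less where a joint would pass 70% of its speed; a pose out of reach is approached as far as the arm can. A call with a gripper value outside its range is refused whole. The fingers move at their own pace and stop on an object; the grip force is fixed at half the most. Time passes only in rows, so rows that repeat a pose let the fingers close. It gives the time, the measured TCP pose, the force, the opening and the grip force at its end, in the units of the state.
- robot.get_state(): the state, without advancing time (a new reading comes with each control period).
- robot.read_camera(name): name is "scene" or "top" or "wrist"; returns the picture (400x640x3 uint8, red, green, blue); there is no depth.
- robot.camera_params(name): a dict with "camera_matrix" (3x3 intrinsics, pixels), "k1" (the pictures are not rectified: a ray, as slopes to the right and down, at radius r is drawn at 1 + k1 r^2 times it, then the intrinsics apply), "world_to_cam" (4x4, takes a point from world to camera coordinates). Camera axes: x right, y down, z forward; pixel columns grow to the right and rows downward; lengths in m; the calibration is good to about 2 mm. A picture is of the moment at which its call begins: read the wrist's pose just before it. camera_params takes no time and is no camera call; for the wrist camera it gives the pose at the moment of the call.
- robot.close_job(): hands the job in; it is judged then, once.
The state is a dict: "clock": time; "q": joint angles; "qvel": joint speeds; "tau": joint torques, N m; "tcp_pos": TCP position; "tool_rot": TCP orientation; "force": force on the tool from outside, world axes, zero at the start; "moment": the same for the moment, N m; "finger_gap": finger opening in m; "finger_force": force on a finger pad.
Only numpy, scipy, OpenCV 4.12 (cv2) and the standard library are available. Lean on these libraries where they do the work, as an engineer would, in place of code of your own. Each camera call takes 0.05 s, during which the arm holds its last target. There are 200 camera calls.

## Working session

There is one attempt and no reset: what is moved stays moved. The work goes in short steps, Python scripts to look and compute and a shell command to move; the robot and the scene stay as the last step left them, time stands still between calls to the robot, and variables do not carry over. Pictures are saved under pics/ and viewed, at most 10 in all, crops included, and the job is handed in when it is done.

```bash
mkdir -p pics; cat > h.py <<'E'
import numpy as np,cv2
from cell import robot
def ray(name,uv,P=None):
    P=P or robot.camera_params(name);K=np.array(P["camera_matrix"]);T=np.array(P["world_to_cam"])
    d=(np.array(uv,float)-K[:2,2])/np.diag(K)[:2];u=d.copy()
    for _ in range(20):u=d/(1+P["k1"]*(u@u))
    R=T[:3,:3];return -R.T@T[:3,3],R.T@np.r_[u,1]
def on(name,uv,z,P=None):
    c,d=ray(name,uv,P);return c+d*(z-c[2])/d[2]
def px(name,X,P=None):
    P=P or robot.camera_params(name);K=np.array(P["camera_matrix"]);T=np.array(P["world_to_cam"])
    c=T[:3,:3]@np.array(X)+T[:3,3];u=c[:2]/c[2];u=u*(1+P["k1"]*(u@u));return K[:2,:2]@u+K[:2,2]
def save(name,f):
    im=robot.read_camera(name);cv2.imwrite(f,im[:,:,::-1]);return im
E
python3 - <<'E'
from h import *
save("scene","pics/s0.png");save("top","pics/t0.png")
for n in("scene","top"):
    P=robot.camera_params(n);print(n,np.round(ray(n,(320,200))[0],3),P["k1"],np.round(np.array(P["world_to_cam"])[:3,:3],2).tolist())
s=robot.get_state();print(s["tcp_pos"],s["tool_rot"],s["finger_gap"],s["clock"],robot.hold_point_z)
E
```

```text
scene [ 1.213 -0.743  1.062] -0.02671250050998434 [[0.73, 0.69, 0.02], [0.51, -0.53, -0.67], [-0.45, 0.5, -0.74]]
top [ 0.362 -0.067  1.237] -0.1065066021744812 [[-0.01, -1.0, -0.0], [-0.98, 0.01, -0.2], [0.2, 0.0, -0.98]]
[ 0.18315425 -0.49137299  0.2305558 ] [-1.79901130e+02 -1.22262287e-03  2.04401086e+01] 0.08533817306324532 0.1 -0.0187
```

View pics/t0.png

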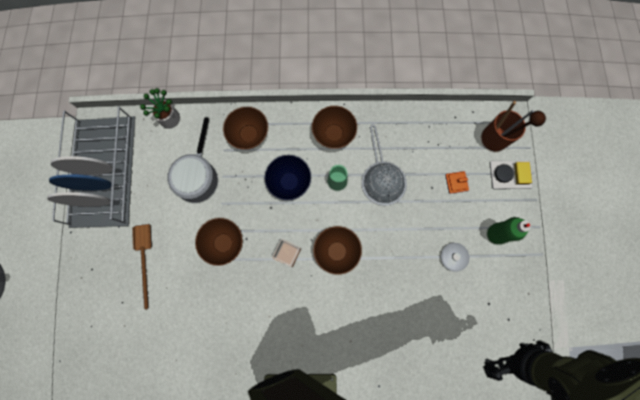

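View pics/s0.png

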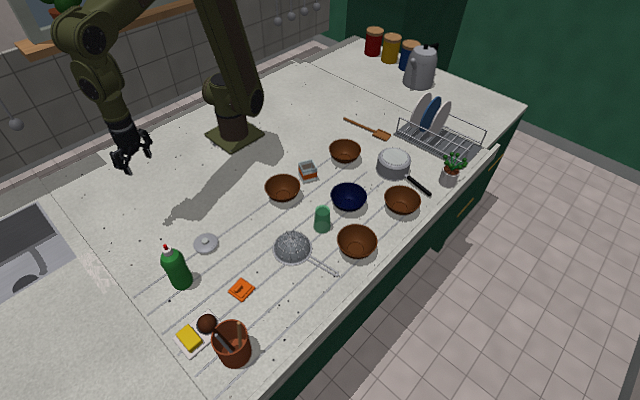

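The top view shows the navy bowl at (288,177), the pan at (191,177), the sieve at (385,182) and the tumbler at (338,177). The empty gap is therefore the one between pan and bowl, near (240,177). The only beaker-like thing is at (287,253), pinkish in the top view and clear with an orange band in the scene view at (308,170). The four brown bowls at (218,241), (337,250), (245,128) and (334,127) are look-alikes, not the navy one. I'll confirm with one enlarged crop.

```bash
python3 - <<'E'
from h import *
t=cv2.imread("pics/t0.png");s=cv2.imread("pics/s0.png")
a=cv2.resize(t[100:290,150:350],(600,570),interpolation=cv2.INTER_CUBIC)
b=cv2.resize(s[145:195,285:335],(200,200),interpolation=cv2.INTER_CUBIC)
o=np.zeros((570,800,3),np.uint8);o[:,:600]=a;o[:200,600:]=b;cv2.imwrite("pics/c0.png",o)
for n,uv,z in [("bowl",(288,177),.06),("pan",(191,177),.077),("beaker",(287,253),.07),("tumbler",(338,177),.095),("sieve",(385,182),.03),("brFL",(218,241),.06),("brFR",(337,250),.06),("brBL",(245,128),.06),("brBR",(334,127),.06)]:
    print(n,np.round(on("top",uv,z),3))
E
```

```text
bowl [0.666 0.03  0.06 ]
pan [0.666 0.313 0.077]
beaker [0.444 0.032 0.07 ]
tumbler [ 0.655 -0.114  0.095]
sieve [ 0.655 -0.258  0.03 ]
brFL [0.48 0.23 0.06]
brFR [ 0.452 -0.109  0.06 ]
brBL [0.82  0.162 0.06 ]
brBR [ 0.819 -0.107  0.06 ]
```

View pics/c0.png

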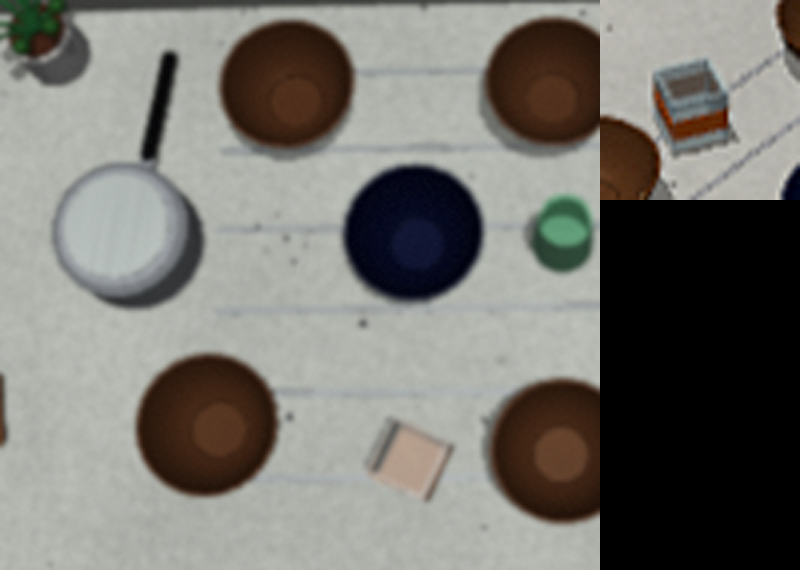

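The crop confirms the beaker: square and clear with an orange base and band, mouth up, at about (287,253), turned about -25°. Next I'll measure everything precisely.

```bash
cat >> h.py <<'E'
def circ(p):
    p=p[:,:2];A=np.c_[2*p,np.ones(len(p))];s=np.linalg.lstsq(A,(p**2).sum(1),rcond=None)[0]
    r=np.sqrt(s[2]+s[0]**2+s[1]**2);e=np.hypot(*(p-s[:2]).T)-r
    return s[:2],r,e
def fit(name,mask,z):
    c=max(cv2.findContours(mask.astype(np.uint8),0,1)[0],key=cv2.contourArea)[:,0]
    p=np.array([on(name,u,z) for u in c])
    for _ in range(3):
        s,r,e=circ(p);p=p[np.abs(e)<max(2*np.std(e),.001)]
    return np.round(s,4),round(r,4),round(float(np.std(e)),4),len(p)
E
python3 - <<'E'
from h import *
for n,f in(("top","pics/t0.png"),("scene","pics/s0.png")):
    im=cv2.imread(f).astype(int);B,G,R=im[...,0],im[...,1],im[...,2]
    navy=(B>R+12)&(B-G>8)&(R<60);m=np.zeros_like(navy)
    if n=="top": m[140:220,250:330]=1
    else: m[170:230,320:380]=1
    print(n,"bowl",fit(n,navy&m,.06))
    g=im.mean(2);u,v=(191,177) if n=="top" else (394,160)
    print("pan profile row",g[v,u-32:u+33].astype(int).tolist());print("col",g[v-32:v+33,u].astype(int).tolist())
t=cv2.imread("pics/t0.png");print(t[235:272:3,268:308:3].tolist()[4:9:2])
hs=cv2.cvtColor(t,cv2.COLOR_BGR2HSV)[235:272,268:308]
m=((hs[...,1]>40)&((hs[...,0]<18)|(hs[...,0]>170))).astype(np.uint8)
c=max(cv2.findContours(m,0,1)[0],key=cv2.contourArea)[:,0]+[268,235]
for z in(0.004,.07):
    p=np.array([on("top",u,z)[:2] for u in c],np.float32)*1000;r=cv2.minAreaRect(p);print(z,r)
E
```

```text
top bowl (array([0.666 , 0.0327]), np.float64(0.0648), 0.0008, 115)
pan profile row [175, 174, 172, 172, 169, 172, 174, 164, 138, 124, 141, 157, 171, 181, 183, 184, 185, 184, 185, 185, 185, 184, 183, 180, 182, 185, 184, 182, 179, 180, 180, 183, 184, 183, 182, 181, 180, 184, 183, 183, 183, 184, 184, 186, 185, 178, 163, 153, 150, 144, 130, 121, 109, 81, 55, 49, 47, 62, 104, 150, 172, 174, 172, 169, 167]
col [176, 176, 177, 179, 179, 179, 177, 178, 167, 142, 128, 143, 156, 168, 178, 177, 179, 179, 179, 177, 179, 178, 179, 180, 179, 179, 181, 181, 182, 181, 182, 184, 184, 184, 185, 185, 185, 184, 186, 186, 185, 185, 185, 186, 187, 183, 171, 157, 153, 142, 127, 121, 114, 93, 65, 49, 61, 105, 155, 180, 185, 185, 185, 184, 181]
scene bowl (array([0.6671, 0.0278]), np.float64(0.0669), 0.0014, 88)
pan profile row [184, 183, 182, 178, 182, 187, 183, 179, 181, 180, 180, 180, 184, 183, 193, 101, 46, 127, 134, 124, 144, 151, 137, 149, 176, 175, 174, 171, 170, 171, 169, 168, 167, 168, 170, 171, 169, 168, 168, 168, 170, 171, 172, 175, 157, 151, 152, 118, 107, 165, 180, 175, 176, 175, 178, 175, 176,
[... 584 characters left out ...]
 181]], [[170, 177, 174], [155, 160, 157], [128, 137, 142], [108, 114, 118], [139, 155, 178], [140, 157, 180], [142, 159, 181], [141, 158, 180], [140, 156, 179], [155, 168, 185], [111, 123, 138], [173, 179, 176], [174, 181, 177], [174, 180, 177]], [[177, 177, 172], [179, 179, 174], [159, 168, 176], [151, 165, 183], [146, 161, 180], [139, 156, 178], [140, 157, 179], [140, 156, 178], [151, 164, 182], [106, 117, 133], [182, 181, 176], [183, 183, 178], [184, 183, 178], [176, 176, 171]]]
0.004 ((445.0282287597656, 35.28003692626953), (54.508758544921875, 55.226131439208984), 63.53994369506836)
0.07 ((440.5999755859375, 29.81140899658203), (51.590576171875, 52.269527435302734), 63.539939880371094)
```

```bash
cat >> h.py <<'E'
from scipy.spatial.transform import Rotation as Ro
def Rt(close,lean):
    """tool y along `close` deg (mod 180 branch as start), lean deg about that axis"""
    a=np.radians(close);d=np.array([np.cos(a),np.sin(a),0]);b=Ro.from_rotvec(d*np.radians(lean))
    return b*Ro.from_euler('xyz',[180,0,close+90],degrees=True)
def goto(G,close,lean,back=0,out=0):
    """grasp point to G (m), `back` m behind it along tool axis"""
    s=robot.get_state();R0=Ro.from_euler('xyz',s["tool_rot"],degrees=True);R=Rt(close,lean)
    t=np.array(G)+R.as_matrix()[:,2]*(-robot.hold_point_z-back)
    print("shift",np.round((t-s["tcp_pos"])*1000,1),"rot",np.round((R*R0.inv()).as_rotvec(),3),"tcp",np.round(t,3))
E
python3 - <<'E'
from h import *
w=np.array([.446,.895,0])
G=np.array([.445,.034,.035])+.003*w+[0,0,.003]
print(Rt(-69.56,0).as_euler('xyz',degrees=True))
goto(G,-26.5,-45,.11);goto(G,-26.5,-45)
print(on("top",(455,257),.02))
E
```

```text
[180.     0.    20.44]
shift [ 292.   585.8 -128. ] rot [-0.539  0.596  0.712] tcp [0.475 0.094 0.103]
shift [ 257.3  516.2 -205.8] rot [-0.539  0.596  0.712] tcp [0.44  0.025 0.025]
[ 0.42856572 -0.45745967  0.02      ]
```

```bash
python3 -m inch '[[292,586,0,-0.54,0.596,0.712,1],[292,586,0,-0.54,0.596,0.712,1],[292,586,0,-0.54,0.596,0.712,1],[292,586,0,-0.54,0.596,0.712,1],[292,586,0,-0.54,0.596,0.712,1],[292,586,0,-0.54,0.596,0.712,1],[292,586,0,-0.54,0.596,0.712,1],[292,586,0,-0.54,0.596,0.712,1],[292,586,0,-0.54,0.596,0.712,1],[292,586,0,-0.54,0.596,0.712,1],[292,586,0,-0.54,0.596,0.712,1],[292,586,0,-0.54,0.596,0.712,1],[292,586,0,-0.54,0.596,0.712,1],[292,586,0,-0.54,0.596,0.712,1],[292,586,0,-0.54,0.596,0.712,1],[292,586,-128,-0.54,0.596,0.712,1],[292,586,-128,-0.54,0.596,0.712,1],[292,586,-128,-0.54,0.596,0.712,1],[292,586,-128,-0.54,0.596,0.712,1],[292,586,-128,-0.54,0.596,0.712,1]]'
python3 - <<'E'
from h import *
print(robot.get_state()["q"]);P=robot.camera_params("wrist");save("wrist","pics/w0.png")
x,y,z=.445,.034,.07
print(np.round(px("wrist",[x,y,.07],P)))
a=np.radians(-26.5);d=np.array([np.cos(a),np.sin(a)]);w=np.array([-d[1],d[0]])
for i,j in((1,1),(1,-1),(-1,-1),(-1,1)):
    q=np.array([x,y])+.03*(i*d+j*w);print(np.round(px("wrist",[*q,.07],P)),np.round(px("wrist",[*q,0],P)))
G=np.array([x,y,.038]);G[:2]+=.003*w
goto(G,-26.5,-45,.11);goto(G,-26.5,-45)
E
```

```text
clock: 1.77
tcp_pos: [0.474, 0.0939, 0.1007]
tool_rot: [-179.9, 45.4, 63.7]
force: [-0.6, 1.2, 0.9]
finger_gap: 0.0854
finger_force: 0.0
[ 27.37022108  43.93084859   2.96615482  88.29101005 -24.82889538
 152.67418021]
[320. 252.]
[373. 233.] [366. 136.]
[363. 268.] [358. 184.]
[278. 268.] [284. 184.]
[267. 233.] [275. 136.]
shift [ 0.6  1.  -0.6] rot [ 0.004 -0.002 -0.002] tcp [0.475 0.094 0.103]
shift [-34.1 -68.6 -78.4] rot [ 0.004 -0.002 -0.002] tcp [0.44  0.025 0.025]
```

View pics/w0.png

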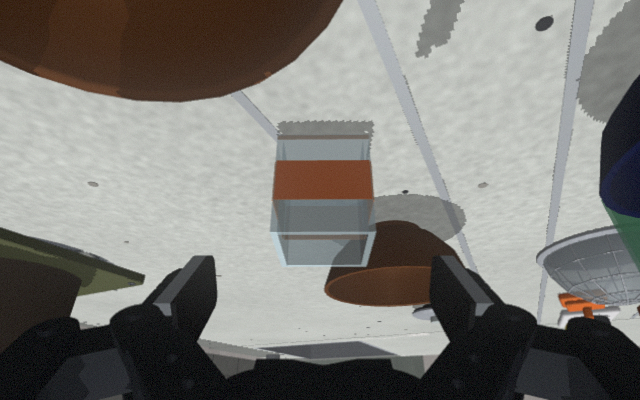

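The wrist view shows the beaker's rim corners at (375,232), (365,266), (287,266) and (272,232), within about 4 px of prediction. The fingers will straddle it cleanly, so I'm moving in to grip.

```bash
python3 -m inch '[[-8,-17,-19,0,0,0,1],[-16,-35,-39,0,0,0,1],[-24,-52,-58,0,0,0,1],[-32,-70,-78,0,0,0,1],[-32,-70,-78,0,0,0,1],[-32,-70,-78,0,0,0,1],[-32,-70,-78,0,0,0,-1],[-32,-70,-78,0,0,0,-1],[-32,-70,-78,0,0,0,-1],[-32,-70,-78,0,0,0,-1],[-32,-70,-78,0,0,0,-1],[-32,-70,-78,0,0,0,-1],[-32,-70,-78,0,0,0,-1],[-32,-70,-78,0,0,0,-1]]'
python3 - <<'E'
from h import *
s=robot.get_state();print(s["finger_force"],s["tcp_pos"])
G=np.array([.33,-.30,.17]); goto(G,-41.5,-45)
G[2]=.12;goto(G,-41.5,45)
E
```

```text
clock: 2.98
tcp_pos: [0.445, 0.025, 0.0271]
tool_rot: [179.6, 45.0, 63.4]
force: [1.5, 2.5, 8.2]
finger_gap: 0.0596
finger_force: 64.0
63.985440731048584 [0.44499119 0.02499563 0.02705605]
shift [-123.8 -334.9  129.7] rot [ 0.002  0.004 -0.265] tcp [ 0.321 -0.31   0.157]
shift [-106.2 -315.1   79.7] rot [ 1.308 -0.875 -0.204] tcp [ 0.339 -0.29   0.107]
```

```bash
python3 -m inch '[[0,0,15,0,0,0,-1],[0,0,40,0,0,0,-1],[0,0,75,0,0,0,-1],[0,0,110,0,0,0,-1],[-106,-315,130,1.308,-0.875,-0.204,-1],[-106,-315,130,1.308,-0.875,-0.204,-1],[-106,-315,130,1.308,-0.875,-0.204,-1],[-106,-315,130,1.308,-0.875,-0.204,-1],[-106,-315,130,1.308,-0.875,-0.204,-1],[-106,-315,130,1.308,-0.875,-0.204,-1],[-106,-315,130,1.308,-0.875,-0.204,-1],[-106,-315,130,1.308,-0.875,-0.204,-1],[-106,-315,130,1.308,-0.875,-0.204,-1],[-106,-315,130,1.308,-0.875,-0.204,-1],[-106,-315,130,1.308,-0.875,-0.204,-1],[-106,-315,130,1.308,-0.875,-0.204,-1],[-106,-315,130,1.308,-0.875,-0.204,-1],[-106,-315,130,1.308,-0.875,-0.204,-1],[-106,-315,130,1.308,-0.875,-0.204,-1],[-106,-315,130,1.308,-0.875,-0.204,-1]]'
python3 - <<'E'
from h import *
s=robot.get_state();print(s["q"],s["force"])
goto([.33,-.30,.060],-41.5,45);goto([.33,-.30,.037],-41.5,45)
im=save("scene","pics/s1.png");u=np.round(px("scene",[.33,-.3,.1])).astype(int);print(u)
c=im[max(u[1]-75,0):u[1]+75,max(u[0]-100,0):u[0]+100,::-1];cv2.imwrite("pics/s1c.png",cv2.resize(c,None,fx=3,fy=3))
E
```

```text
clock: 4.65
tcp_pos: [0.337, -0.2918, 0.1545]
tool_rot: [-179.7, -44.8, 48.4]
force: [-0.3, -0.2, -0.4]
finger_gap: 0.0593
finger_force: 63.9
[-67.83661811  24.99589571 -21.86103005  67.14940692  39.08590423
  55.04166873] [-0.33323096 -0.2197506  -0.44000215]
shift [   1.8    1.7 -107.8] rot [-0.    -0.004 -0.001] tcp [ 0.339 -0.29   0.047]
shift [   1.8    1.7 -130.8] rot [-0.    -0.004 -0.001] tcp [ 0.339 -0.29   0.024]
[221 188]
```

View pics/s1c.png

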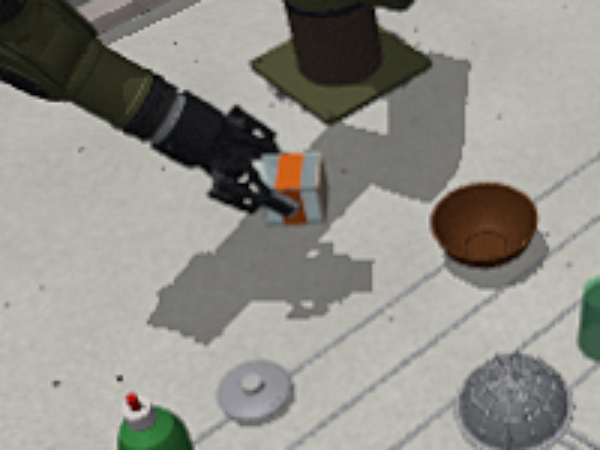

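The scene crop shows the beaker lying level in the grip at about (292,188), clear of everything. I'm lowering it.

```bash
python3 -m inch '[[1,1,-25,0,0,0,-1],[2,2,-55,0,0,0,-1],[2,2,-85,0,0,0,-1],[2,2,-108,0,0,0,-1],[2,2,-118,0,0,0,-1],[2,2,-124,0,0,0,-1],[2,2,-128,0,0,0,-1],[2,2,-129,0,0,0,-1],[2,2,-129,0,0,0,-1],[2,2,-129,0,0,0,-1]]'
```

```text
clock: 5.53
tcp_pos: [0.3397, -0.2896, 0.0272]
tool_rot: [180.0, -44.9, 48.7]
force: [0.4, 0.1, -0.7]
finger_gap: 0.0593
finger_force: 63.9
```

```bash
python3 -m inch '[[0,0,-1,0,0,0,-1],[0,0,-2,0,0,0,-1],[0,0,-3,0,0,0,-1],[0,0,-3,0,0,0,-1]]';python3 -m inch '[[0,0,-1,0,0,0,-1],[0,0,-1,0,0,0,-1]]';python3 -m inch '[[0,0,-1,0,0,0,-1],[0,0,-1,0,0,0,-1]]'
```

```text
clock: 5.87
tcp_pos: [0.3393, -0.289, 0.0232]
tool_rot: [-179.9, -44.9, 48.5]
force: [0.1, -0.5, -1.6]
finger_gap: 0.0594
finger_force: 63.9
clock: 6.03
tcp_pos: [0.3394, -0.289, 0.0223]
tool_rot: [-179.9, -44.9, 48.5]
force: [0.6, -0.2, -0.1]
finger_gap: 0.0594
finger_force: 64.1
clock: 6.2
tcp_pos: [0.3396, -0.2888, 0.0221]
tool_rot: [-179.9, -45.0, 48.5]
force: [-2.9, -0.7, 5.9]
finger_gap: 0.0591
finger_force: 64.6
```

```bash
python3 -m inch '[[0,0,0,0,0,0,0.4],[0,0,0,0,0,0,1],[0,0,0,0,0,0,1],[0,0,0,0,0,0,1],[0,0,0,0,0,0,1],[0,0,0,0,0,0,1],[-10,-11,14,0,0,0,1],[-24,-27,36,0,0,0,1],[-40,-44,60,0,0,0,1],[-56,-62,85,0,0,0,1],[-56,-62,130,0,0,0,1],[-56,-62,130,0,0,0,1]]'
python3 - <<'E'
from h import *
w=np.array([.663,.749,0]);G=np.array([.3343,-.2947,.033])+.003*w
goto(G,-41.5,-45,.12);goto(G,-41.5,-45)
E
```

```text
clock: 7.2
tcp_pos: [0.2839, -0.3542, 0.1563]
tool_rot: [179.6, -44.8, 48.8]
force: [-0.0, -0.0, -0.1]
finger_gap: 0.085
finger_force: 0.0
shift [ 99.9 115.4 -51.6] rot [-1.17   1.042 -0.004] tcp [ 0.384 -0.239  0.105]
shift [  43.6   51.9 -136.5] rot [-1.17   1.042 -0.004] tcp [ 0.328 -0.302  0.02 ]
```

```bash
python3 -m inch '[[20,20,40,0,0,0,1],[50,60,40,-1.17,1.042,-0.004,1],[60,70,40,-1.17,1.042,-0.004,1],[80,90,40,-1.17,1.042,-0.004,1],[100,115,40,-1.17,1.042,-0.004,1],[100,115,40,-1.17,1.042,-0.004,1],[100,115,40,-1.17,1.042,-0.004,1],[100,115,40,-1.17,1.042,-0.004,1],[100,115,40,-1.17,1.042,-0.004,1],[100,115,40,-1.17,1.042,-0.004,1],[100,115,40,-1.17,1.042,-0.004,1],[100,115,40,-1.17,1.042,-0.004,1],[100,115,40,-1.17,1.042,-0.004,1],[100,115,-10,-1.17,1.042,-0.004,1],[100,115,-47,-1.17,1.042,-0.004,1],[100,115,-50,-1.17,1.042,-0.004,1],[100,115,-50,-1.17,1.042,-0.004,1],[100,115,-50,-1.17,1.042,-0.004,1]]'
python3 - <<'E'
from h import *
P=robot.camera_params("wrist");save("wrist","pics/w1.png")
w=np.array([.663,.749,0]);d=np.array([.749,-.663,0]);C=np.array([.3343,-.2947,0])
for i,j in((1,1),(1,-1),(-1,-1),(-1,1)):
    q=C+.03*i*d+.035*j*w;print(np.round(px("wrist",q+[0,0,.06],P)),np.round(px("wrist",q,P)))
goto(C+[0,0,.033]+.003*w,-41.5,-45)
E
```

```text
clock: 8.7
tcp_pos: [0.383, -0.2363, 0.1026]
tool_rot: [-179.7, 44.9, 48.3]
force: [0.4, 1.0, 0.1]
finger_gap: 0.0854
finger_force: 0.0
[374. 219.] [368. 140.]
[364. 261.] [360. 193.]
[285. 260.] [289. 193.]
[273. 219.] [280. 140.]
shift [-56.2 -65.9 -83.5] rot [-0.003  0.001  0.008] tcp [ 0.328 -0.302  0.02 ]
```

View pics/w1.png

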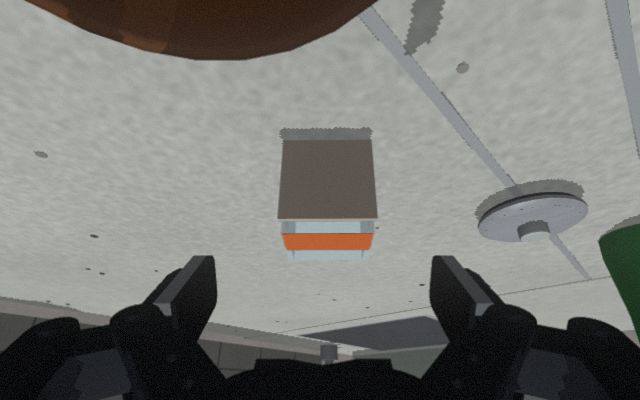

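The wrist view shows the beaker on its side with its base facing the gripper, corners (278,219), (377,219), (283,139) and (373,139), as predicted. I'm doing the second grasp.

```bash
python3 -m inch '[[-14,-17,-21,0,0,0,1],[-28,-33,-42,0,0,0,1],[-42,-50,-62,0,0,0,1],[-55,-66,-82,0,0,0,1],[-55,-66,-82,0,0,0,1],[-55,-66,-82,0,0,0,1],[-55,-66,-82,0,0,0,-1],[-55,-66,-82,0,0,0,-1],[-55,-66,-82,0,0,0,-1],[-55,-66,-82,0,0,0,-1],[-55,-66,-82,0,0,0,-1],[-55,-66,-82,0,0,0,-1],[-55,-66,-82,0,0,0,-1],[-55,-66,-82,0,0,0,-1]]'
python3 - <<'E'
from h import *
s=robot.get_state();t=s["tcp_pos"]
R=Ro.from_euler('xyz',s["tool_rot"],degrees=True).as_matrix();g=t+R[:,2]*robot.hold_point_z
w=np.array([.663,.749,0]);print("G",g,"C-G along w",(np.array([.3343,-.2947,.03])-g)@w, s["finger_force"])
goto([.33,-.30,.15],-41.5,45)
E
```

```text
clock: 9.92
tcp_pos: [0.3304, -0.3022, 0.021]
tool_rot: [180.0, 44.9, 48.2]
force: [1.7, 1.3, 6.9]
finger_gap: 0.059
finger_force: 64.4
G [ 0.33923441 -0.29236981  0.03424577] C-G along w -0.005016829060707958 64.43969992146208
shift [  8.3  12.1 115.8] rot [ 1.172 -1.042  0.004] tcp [ 0.339 -0.29   0.137]
```

```bash
python3 -m inch '[[0,0,15,0,0,0,-1],[0,0,45,0,0,0,-1],[0,0,80,0,0,0,-1],[8,12,116,1.172,-1.042,0.004,-1],[8,12,116,1.172,-1.042,0.004,-1],[8,12,116,1.172,-1.042,0.004,-1],[8,12,116,1.172,-1.042,0.004,-1],[8,12,116,1.172,-1.042,0.004,-1],[8,12,116,1.172,-1.042,0.004,-1],[8,12,116,1.172,-1.042,0.004,-1],[8,12,116,1.172,-1.042,0.004,-1],[8,12,116,1.172,-1.042,0.004,-1],[8,12,116,1.172,-1.042,0.004,-1],[8,12,116,1.172,-1.042,0.004,-1],[8,12,116,1.172,-1.042,0.004,-1],[8,12,116,1.172,-1.042,0.004,-1],[8,12,116,1.172,-1.042,0.004,-1],[8,12,116,1.172,-1.042,0.004,-1],[8,12,116,1.172,-1.042,0.004,-1]]'
python3 -m inch '[[0,0,-25,0,0,0,-1],[0,0,-55,0,0,0,-1],[0,0,-80,0,0,0,-1],[0,0,-95,0,0,0,-1],[0,0,-102,0,0,0,-1],[0,0,-105,0,0,0,-1],[0,0,-105,0,0,0,-1],[0,0,-105,0,0,0,-1],[0,0,-105,0,0,0,-1]]'
```

```text
clock: 11.5
tcp_pos: [0.3368, -0.2898, 0.1358]
tool_rot: [-179.9, -44.9, 48.7]
force: [-0.1, -0.9, -1.1]
finger_gap: 0.0594
finger_force: 64.6
clock: 12.25
tcp_pos: [0.3369, -0.2905, 0.0314]
tool_rot: [-180.0, -44.9, 48.7]
force: [0.7, 0.3, -0.7]
finger_gap: 0.0594
finger_force: 64.6
```

```bash
python3 -m inch '[[0,0,-1,0,0,0,-1],[0,0,-2,0,0,0,-1],[0,0,-3,0,0,0,-1],[0,0,-3,0,0,0,-1]]';python3 -m inch '[[0,0,-1,0,0,0,-1],[0,0,-1,0,0,0,-1],[0,0,-1,0,0,0,-1]]';python3 -m inch '[[0,0,-1,0,0,0,-1],[0,0,-1,0,0,0,-1]]'
```

```text
clock: 12.58
tcp_pos: [0.3368, -0.2903, 0.0285]
tool_rot: [-179.9, -45.1, 48.5]
force: [-2.1, -1.2, 4.9]
finger_gap: 0.0592
finger_force: 65.5
clock: 12.83
tcp_pos: [0.337, -0.2902, 0.0284]
tool_rot: [-180.0, -45.2, 48.5]
force: [-4.0, -0.6, 12.2]
finger_gap: 0.0598
finger_force: 66.1
clock: 13.0
tcp_pos: [0.3372, -0.2901, 0.0284]
tool_rot: [-180.0, -45.2, 48.5]
force: [-7.5, -2.5, 20.1]
finger_gap: 0.0592
finger_force: 66.6
```

```bash
python3 -m inch '[[0,0,1,0,0,0,-1],[0,0,2,0,0,0,-1],[0,0,2,0,0,0,0.4],[0,0,2,0,0,0,1],[0,0,2,0,0,0,1],[0,0,2,0,0,0,1],[0,0,2,0,0,0,1],[0,0,2,0,0,0,1],[-10,-11,16,0,0,0,1],[-24,-27,38,0,0,0,1],[-40,-44,62,0,0,0,1],[-56,-62,87,0,0,0,1],[-56,-62,130,0,0,0,1],[-56,-62,170,0,0,0,1],[-56,-62,170,0,0,0,1]]'
python3 - <<'E'
from h import *
goto([.331,-.297,.17],-41.5,0)
E
```

```text
clock: 14.25
tcp_pos: [0.2812, -0.3547, 0.2014]
tool_rot: [179.5, -44.8, 48.9]
force: [0.6, -0.4, -0.7]
finger_gap: 0.0854
finger_force: 0.0
shift [ 49.8  57.7 -50.1] rot [-0.582  0.522 -0.003] tcp [ 0.331 -0.297  0.151]
```

```bash
python3 -m inch '[[50,58,-20,-0.582,0.522,-0.003,1],[50,58,-20,-0.582,0.522,-0.003,1],[50,58,-20,-0.582,0.522,-0.003,1],[50,58,-20,-0.582,0.522,-0.003,1],[50,58,-20,-0.582,0.522,-0.003,1],[50,58,-20,-0.582,0.522,-0.003,1],[50,58,-20,-0.582,0.522,-0.003,1],[50,58,-20,-0.582,0.522,-0.003,1],[50,58,-20,-0.582,0.522,-0.003,1]]'
python3 - <<'E'
from h import *
P=robot.camera_params("wrist");save("wrist","pics/w2.png")
w=np.array([.663,.749,0]);d=np.array([.749,-.663,0]);C=np.array([.331,-.297,0])
for i,j in((1,1),(1,-1),(-1,-1),(-1,1)):print(np.round(px("wrist",C+.03*i*d+.03*j*w+[0,0,.07],P)))
goto(C+[0,0,.052],-41.5,0);print(robot.get_state()["q"])
E
```

```text
clock: 15.0
tcp_pos: [0.3306, -0.2931, 0.1752]
tool_rot: [-179.5, -0.3, 48.4]
force: [0.4, 0.3, 0.1]
finger_gap: 0.0855
finger_force: 0.0
[368. 163.]
[365. 243.]
[284. 243.]
[282. 163.]
shift [   0.9   -3.4 -141.7] rot [-0.009 -0.003  0.004] tcp [ 0.331 -0.297  0.033]
[-41.83012836   9.13989872 -24.27077004  57.0734471    0.24740181
  89.87939605]
```

View pics/w2.png

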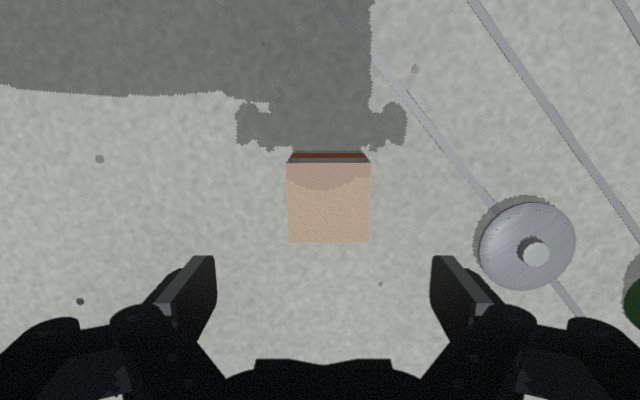

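The wrist view shows the beaker upright on its mouth, base up, with base corners about (287,162) to (371,242). It is square to the gripper and as predicted. I'm gripping it vertically and lifting.

```bash
python3 -m inch '[[0,-2,-30,0,0,0,1],[1,-3,-70,0,0,0,1],[2,-4,-105,0,0,0,1],[2,-4,-130,0,0,0,1],[2,-4,-142,0,0,0,1],[2,-4,-142,0,0,0,1],[2,-4,-142,0,0,0,1],[2,-4,-142,0,0,0,-1],[2,-4,-142,0,0,0,-1],[2,-4,-142,0,0,0,-1],[2,-4,-142,0,0,0,-1],[2,-4,-142,0,0,0,-1],[2,-4,-142,0,0,0,-1],[2,-4,-142,0,0,0,-1],[2,-4,-142,0,0,0,-1]]'
python3 - <<'E'
from h import *
s=robot.get_state();print(s["finger_force"],s["q"])
goto([.666,.173,.28],0,0)
E
```

```text
clock: 16.3
tcp_pos: [0.3333, -0.2991, 0.0347]
tool_rot: [-179.8, -0.2, 48.3]
force: [-0.7, -0.1, 6.6]
finger_gap: 0.0592
finger_force: 65.1
65.13392955064774 [-42.02088005  18.30764013 -36.55503314  35.38226801   0.16311562
  89.71827601]
shift [332.7 472.1 226.6] rot [-0.004 -0.003  0.728] tcp [0.666 0.173 0.261]
```

```bash
python3 -m inch '[[0,0,15,0,0,0,-1],[0,0,45,0,0,0,-1],[0,0,85,0,0,0,-1],[0,0,125,0,0,0,-1],[30,40,160,0,0,0.1,-1],[333,472,226,0,0,0.728,-1],[333,472,226,0,0,0.728,-1],[333,472,226,0,0,0.728,-1],[333,472,226,0,0,0.728,-1],[333,472,226,0,0,0.728,-1],[333,472,226,0,0,0.728,-1],[333,472,226,0,0,0.728,-1],[333,472,226,0,0,0.728,-1],[333,472,226,0,0,0.728,-1],[333,472,226,0,0,0.728,-1],[333,472,226,0,0,0.728,-1],[333,472,226,0,0,0.728,-1],[333,472,226,0,0,0.728,-1],[333,472,226,0,0,0.728,-1],[333,472,226,0,0,0.728,-1]]'
python3 - <<'E'
from h import *
import json
P=robot.camera_params("wrist");json.dump({k:np.array(v).tolist() for k,v in P.items()},open("w3.json","w"));save("wrist","pics/w3.png")
for X in([.666,.031,.06],[.666,.32,.077],[.666,.32,0],[.666,.173,0]):print(X,np.round(px("wrist",X,P)))
E
```

```text
clock: 17.97
tcp_pos: [0.6666, 0.1772, 0.2584]
tool_rot: [-179.6, -0.2, 90.2]
force: [0.4, -0.3, -1.7]
finger_gap: 0.0593
finger_force: 65.1
[0.666, 0.031, 0.06] [321. 308.]
[0.666, 0.32, 0.077] [322.   5.]
[0.666, 0.32, 0] [323.  25.]
[0.666, 0.173, 0] [322. 167.]
```

View pics/w3.png

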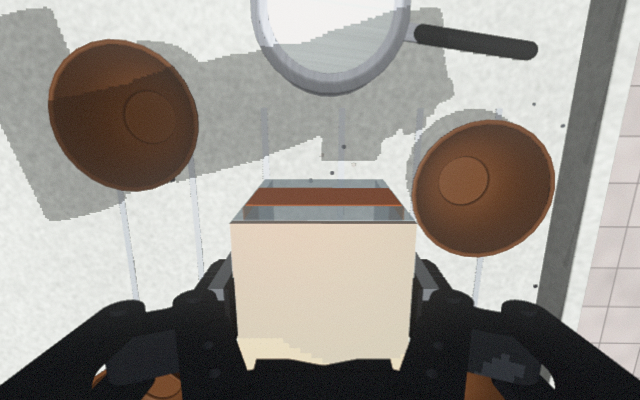

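The wrist view shows the held beaker at (322,290), the near edge of the pan at (329,96), and brown bowls left and right well clear. The navy bowl is hidden behind the gripper. I'll fit the pan and bowl circles from edges in the top and scene pictures (robot out of the way) and the pan from the wrist.

```bash
cat > edge.py <<'E'
from h import *
import json
from scipy.optimize import least_squares
from scipy.ndimage import map_coordinates
def edge(name,f,c,z,r,a0,a1,P=None,lo=.88,hi=1.12,free=False):
    g=cv2.GaussianBlur(cv2.imread(f).astype(np.float32),(0,0),.7);P=P or robot.camera_params(name);c=np.array(c)
    for it in range(3):
        pts=[]
        for a in np.radians(np.arange(a0,a1,4)):
            rr=np.linspace(lo,hi,61)*r
            uv=np.array([px(name,[c[0]+q*np.cos(a),c[1]+q*np.sin(a),z],P) for q in rr])
            if uv.min()<1 or uv[:,0].max()>638 or uv[:,1].max()>398: continue
            pr=np.array([map_coordinates(g[...,k],[uv[:,1],uv[:,0]],order=1) for k in range(3)])
            k=np.abs(np.gradient(pr,axis=1)).sum(0);i=k[2:-2].argmax()+2
            pts.append(c+rr[i]*np.array([np.cos(a),np.sin(a)]))
        pts=np.array(pts)
        fun=lambda x:np.hypot(*(pts-x[:2]).T)-(x[2] if free else r)
        s=least_squares(fun,[*c,r] if free else c,loss="soft_l1",f_scale=.001);c=s.x[:2]
        if free:r=s.x[2]
    e=fun(s.x);return np.round(s.x,4),len(pts),"med|e| mm",round(1000*np.median(abs(e)),2)
E
python3 - <<'E'
from edge import *
T,S,W="pics/t0.png","pics/s0.png","pics/w3.png";P=json.load(open("w3.json"))
for fr in(0,1):
    print("bowl top",edge("top",T,[.666,.031],.06,.07,0,360,free=fr))
    print("bowl scene",edge("scene",S,[.666,.031],.06,.07,0,360,free=fr))
    print("pan top near",edge("top",T,[.666,.32],0,.07,-160,-20,free=fr))
    print("pan topdisc",edge("top",T,[.666,.315],.077,.066,20,160,free=fr))
    print("pan scene near",edge("scene",S,[.666,.32],0,.07,-100,0,free=fr))
    print("pan wrist near",edge("wrist",W,[.666,.32],0,.07,-150,-30,P,free=fr))
E
```

```text
bowl top (array([0.6658, 0.0332]), 90, 'med|e| mm', np.float64(1.92))
bowl scene (array([0.6679, 0.0258]), 90, 'med|e| mm', np.float64(1.93))
pan top near (array([0.6743, 0.3245]), 35, 'med|e| mm', np.float64(0.65))
pan topdisc (array([0.6703, 0.3208]), 35, 'med|e| mm', np.float64(0.49))
pan scene near (array([0.6689, 0.3236]), 25, 'med|e| mm', np.float64(1.38))
pan wrist near (array([0.6728, 0.3201]), 30, 'med|e| mm', np.float64(0.27))
bowl top (array([0.6661, 0.0329, 0.068 ]), 90, 'med|e| mm', np.float64(0.5))
bowl scene (array([0.6685, 0.025 , 0.0713]), 90, 'med|e| mm', np.float64(2.22))
pan top near (array([0.6746, 0.327 , 0.0723]), 35, 'med|e| mm', np.float64(0.66))
pan topdisc (array([0.6699, 0.3181, 0.0682]), 35, 'med|e| mm', np.float64(0.46))
pan scene near (array([0.6664, 0.3282, 0.0757]), 25, 'med|e| mm', np.float64(1.43))
pan wrist near (array([0.6731, 0.3263, 0.0756]), 30, 'med|e| mm', np.float64(0.37))
```

```bash
python3 -m inch '[[0,83,0,0,0,0,-1],[0,83,0,0,0,0,-1],[0,83,0,0,0,0,-1],[0,83,0,0,0,0,-1],[0,83,0,0,0,0,-1],[0,83,0,0,0,0,-1]]'
cat > look.py <<'E'
import sys;from edge import *
n=sys.argv[1];P=robot.camera_params("wrist");P={k:np.array(v).tolist() for k,v in P.items()};s=robot.get_state()
json.dump([P,s["tcp_pos"].tolist(),s["tool_rot"].tolist()],open(n+".json","w"));save("wrist","pics/%s.png"%n)
E
python3 look.py wp
python3 -m inch '[[0,-287,0,0,0,0,-1],[0,-287,0,0,0,0,-1],[0,-287,0,0,0,0,-1],[0,-287,0,0,0,0,-1],[0,-287,0,0,0,0,-1],[0,-287,0,0,0,0,-1],[0,-287,0,0,0,0,-1],[0,-287,0,0,0,0,-1],[0,-287,0,0,0,0,-1],[0,-287,0,0,0,0,-1],[0,-287,0,0,0,0,-1]]'
python3 look.py wb
python3 - <<'E'
from edge import *
P,t,r=json.load(open("wp.json"));print(t,r)
print("pan0",edge("wrist","pics/wp.png",[.672,.322],0,.07,-150,-30,P,free=1),edge("wrist","pics/wp.png",[.672,.322],0,.07,-150,-30,P))
for fr in(0,1):print("pan top disc",edge("wrist","pics/wp.png",[.672,.322],.077,.068,0,360,P,free=fr))
P,t,r=json.load(open("wb.json"));print(t,r)
for fr in(0,1):print("bowl",edge("wrist","pics/wb.png",[.667,.032],.06,.07,-60 if 0 else 0,360,P,free=fr))
for n in("wp","wb"):
    P,t,r=json.load(open(n+".json"));z=t[2]+.0353
    for uv in((231,222),(416,222)):print(n,np.round(1000*(on("wrist",uv,z,P)-t),1))
a=cv2.imread("pics/wp.png");b=cv2.imread("pics/wb.png")
cv2.imwrite("pics/wpb.png",np.hstack([cv2.resize(a,(400,250),interpolation=3),cv2.resize(b,(400,250),interpolation=3)]))
E
```

```text
clock: 18.52
tcp_pos: [0.6649, 0.255, 0.2597]
tool_rot: [-179.5, -0.2, 89.9]
force: [0.9, -0.5, -1.3]
finger_gap: 0.0589
finger_force: 65.0
clock: 19.48
tcp_pos: [0.6651, -0.0295, 0.2595]
tool_rot: [-179.6, -0.2, 90.0]
force: [-0.4, 0.2, -0.8]
finger_gap: 0.0593
finger_force: 65.0
[0.6649493731905817, 0.25502148030794447, 0.2597010965897004] [-179.54280538622447, -0.1582136818422088, 89.87570790951209]
pan0 (array([0.6851, 0.3223, 0.0741]), 30, 'med|e| mm', np.float64(2.73)) (array([0.6855, 0.3148]), 30, 'med|e| mm', np.float64(1.73))
pan top disc (array([0.6741, 0.3204]), 90, 'med|e| mm', np.float64(2.65))
pan top disc (array([0.6726, 0.32  , 0.0656]), 90, 'med|e| mm', np.float64(0.25))
[0.6650937797340407, -0.029504256348596, 0.2594760923859792] [-179.56464946397014, -0.22548680743463048, 89.99653667291821]
bowl (array([0.667 , 0.0296]), 90, 'med|e| mm', np.float64(1.17))
bowl (array([0.667 , 0.0304, 0.0689]), 90, 'med|e| mm', np.float64(0.27))
wp [-26.6  29.3  35.3]
wp [31.6 29.3 35.3]
wb [-26.7  29.2  35.3]
wb [31.5 29.3 35.3]
```

View pics/wpb.png

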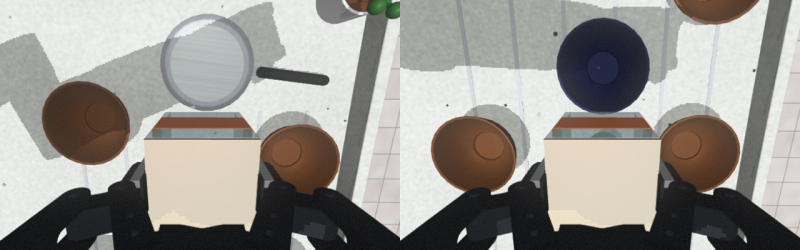

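Left (pan view): the pan is at about (207,62) in the montage. Right: the navy bowl is at (603,65), with the held beaker upright at the bottom of both. The fits are sharp: pan-to-bowl distance 289.7 mm against the stated ~290, and the row is tilted about -1.1°. The wrist camera shows the held beaker 2.5 mm off in x, so I take that off. The target TCP is (0.6673, 0.1757).

```bash
python3 - <<'E'
from h import *
goto([.6673,.1757,.16],-1.1,0)
E
```

```text
shift [   2.1  204.7 -118.1] rot [-0.004 -0.008 -0.02 ] tcp [0.667 0.176 0.141]
```

```bash
python3 -m inch '[[2,204,0,-0.004,-0.008,-0.02,-1],[2,204,0,-0.004,-0.008,-0.02,-1],[2,204,0,-0.004,-0.008,-0.02,-1],[2,204,0,-0.004,-0.008,-0.02,-1],[2,204,0,-0.004,-0.008,-0.02,-1],[2,204,0,-0.004,-0.008,-0.02,-1],[2,204,-40,-0.004,-0.008,-0.02,-1],[2,204,-80,-0.004,-0.008,-0.02,-1],[2,204,-118,-0.004,-0.008,-0.02,-1],[2,204,-118,-0.004,-0.008,-0.02,-1],[2,204,-118,-0.004,-0.008,-0.02,-1],[2,204,-118,-0.004,-0.008,-0.02,-1]]'
python3 - <<'E'
from h import *
for _ in range(3):
    robot.read_camera("top");s=robot.get_state();print(s["tcp_pos"],s["tool_rot"])
goto([.6673,.1757,.040+.0187],-1.1,0)
E
```

```text
clock: 20.53
tcp_pos: [0.6686, 0.175, 0.1436]
tool_rot: [179.8, -0.0, 88.9]
force: [0.1, 1.2, -0.1]
finger_gap: 0.0592
finger_force: 65.1
[0.66962298 0.17509213 0.14480859] [ 1.79656032e+02 -6.83776792e-02  8.88731833e+01]
[0.66997625 0.17501805 0.14520594] [ 1.79600431e+02 -8.48116818e-02  8.88581431e+01]
[0.66992277 0.17483635 0.14511397] [ 1.79603273e+02 -8.50978775e-02  8.88452367e+01]
shift [  -2.6    0.9 -105.1] rot [-0.001  0.007  0.001] tcp [0.667 0.176 0.04 ]
```

```bash
python3 -m inch '[[-1,0,-25,0,0.003,0,-1],[-2,1,-50,0,0.007,0,-1],[-3,1,-75,-0.001,0.007,0.001,-1],[-3,1,-93,-0.001,0.007,0.001,-1],[-3,1,-100,-0.001,0.007,0.001,-1],[-3,1,-100,-0.001,0.007,0.001,-1],[-3,1,-100,-0.001,0.007,0.001,-1],[-3,1,-100,-0.001,0.007,0.001,-1],[-3,1,-100,-0.001,0.007,0.001,-1],[-3,1,-100,-0.001,0.007,0.001,-1]]'
python3 - <<'E'
from h import *
robot.read_camera("top");robot.read_camera("top")
s=robot.get_state();print(s["tcp_pos"],s["tool_rot"])
goto([.6673,.1757,.0367+.0187],-1.1,0)
E
```

```text
clock: 21.52
tcp_pos: [0.6656, 0.1754, 0.043]
tool_rot: [-179.8, 0.0, 88.9]
force: [0.0, -0.4, -1.5]
finger_gap: 0.0594
finger_force: 65.2
[0.66502509 0.17524434 0.04234991] [-1.79720798e+02  6.02779840e-02  8.88920963e+01]
shift [ 2.3  0.5 -5.6] rot [ 0.001 -0.005  0.   ] tcp [0.667 0.176 0.037]
```

```bash
python3 -m inch '[[1,0,-2,0,-0.003,0,-1],[2,0.5,-4,0,-0.004,0,-1],[2,0.5,-5,0,-0.004,0,-1],[2,0.5,-5,0,-0.004,0,-1],[2,0.5,-5,0,-0.004,0,-1],[2,0.5,-5,0,-0.004,0,-1]]'
python3 - <<'E'
from h import *
for i in range(6):
    robot.read_camera("top");s=robot.get_state();print(s["tcp_pos"],s["tool_rot"],s["force"])
E
```

```text
clock: 22.12
tcp_pos: [0.6663, 0.1756, 0.0362]
tool_rot: [-179.8, 0.1, 88.9]
force: [1.0, -0.2, -0.8]
finger_gap: 0.0589
finger_force: 65.2
[0.66636586 0.1755629  0.03624233] [-1.79849589e+02  8.25161136e-02  8.88927564e+01] [ 0.48386991 -0.14424111 -0.84717537]
[0.66638812 0.17557506 0.03631939] [-1.79855749e+02  8.37965884e-02  8.88925474e+01] [-0.5711186   0.50315981 -1.29056951]
[0.66640693 0.17557355 0.03633898] [-1.79858327e+02  8.18704802e-02  8.88903847e+01] [ 0.45298934  0.49230915 -1.13162886]
[0.66640208 0.17556941 0.03634732] [-1.79859281e+02  8.33346547e-02  8.88918884e+01] [-0.05239327 -0.44132298 -1.49536373]
[0.66641009 0.1755897  0.03635198] [-1.79860370e+02  8.07984722e-02  8.88927081e+01] [ 0.49147133  0.19400174 -0.14403631]
[0.66640023 0.17559918 0.0363627 ] [-1.79860713e+02  8.01697792e-02  8.88939257e+01] [ 0.16248968  0.54829837 -0.70885889]
```

Settled within 1 mm of the target and about 1.5 mm above the board. I'm creeping down with a +1 mm x trim.

```bash
python3 -m inch '[[1,0,-0.5,0,0,0,-1],[1,0,-1,0,0,0,-1],[1,0,-1,0,0,0,-1],[1,0,-1,0,0,0,-1]]';python3 -m inch '[[0,0,-1,0,0,0,-1],[0,0,-1,0,0,0,-1],[0,0,-1,0,0,0,-1]]'
```

```text
clock: 22.75
tcp_pos: [0.6673, 0.1756, 0.0352]
tool_rot: [-179.8, 0.1, 88.9]
force: [-0.1, -0.5, -0.8]
finger_gap: 0.0589
finger_force: 65.2
clock: 23.0
tcp_pos: [0.6675, 0.1755, 0.0349]
tool_rot: [-179.9, 0.1, 88.9]
force: [-0.2, -0.9, 4.1]
finger_gap: 0.0593
finger_force: 65.5
```

```bash
python3 -m inch '[[0,0,0,0,0,0,0.4],[0,0,0,0,0,0,0.8],[0,0,0,0,0,0,1],[0,0,0,0,0,0,1],[0,0,0,0,0,0,1],[0,0,0,0,0,0,1],[0,0,10,0,0,0,1],[0,0,30,0,0,0,1],[0,0,65,0,0,0,1],[0,0,105,0,0,0,1],[0,0,145,0,0,0,1],[-40,-40,185,0,0,0,1],[-120,-60,230,0,0,0,1],[-120,-60,230,0,0,0,1],[-120,-60,230,0,0,0,1],[-120,-60,230,0,0,0,1]]'
python3 -m inch '[[-250,-400,0,0,0,0,1],[-250,-400,0,0,0,0,1],[-250,-400,0,0,0,0,1],[-250,-400,0,0,0,0,1],[-250,-400,0,0,0,0,1],[-250,-400,0,0,0,0,1],[-250,-400,0,0,0,0,1],[-250,-400,0,0,0,0,1],[-250,-400,0,0,0,0,1],[-250,-400,0,0,0,0,1],[-250,-400,0,0,0,0,1],[-250,-400,0,0,0,0,1],[-250,-400,0,0,0,0,1],[-250,-400,0,0,0,0,1],[-250,-400,0,0,0,0,1]]'
python3 - <<'E'
from edge import *
t=save("top","pics/t9.png")[:,:,::-1]
o=cv2.imread("pics/t0.png")
im=t.copy();cv2.imwrite("pics/t9c.png",cv2.resize(im[100:290,150:350],(600,570),interpolation=cv2.INTER_CUBIC))
hs=cv2.cvtColor(t,cv2.COLOR_BGR2HSV)[160:200,220:262]
m=((hs[...,1]>25)&((hs[...,0]<22)|(hs[...,0]>170))).astype(np.uint8)
c=max(cv2.findContours(m,0,1)[0],key=cv2.contourArea)[:,0]+[220,160]
p=np.array([on("top",u,.07)[:2] for u in c],np.float32)*1000;print(cv2.minAreaRect(p))
f="pics/t9.png"
print("bowl",edge("top",f,[.666,.031],.06,.07,0,360,free=1),"pan disc",edge("top",f,[.67,.32],.077,.066,0,360,free=1))
print("pan0",edge("top","pics/t0.png",[.67,.32],.077,.066,0,360,free=1))
E
```

```text
clock: 24.33
tcp_pos: [0.5438, 0.1141, 0.2703]
tool_rot: [179.9, 0.1, 88.8]
force: [-0.9, -0.1, -0.1]
finger_gap: 0.0854
finger_force: 0.0
clock: 25.58
tcp_pos: [0.2979, -0.284, 0.2645]
tool_rot: [-179.9, 0.1, 88.9]
force: [-0.3, 0.2, -0.4]
finger_gap: 0.0851
finger_force: 0.0
((663.98876953125, 171.0431365966797), (69.3996353149414, 69.15491485595703), 89.27558135986328)
bowl (array([0.6661, 0.0329, 0.068 ]), 90, 'med|e| mm', np.float64(0.53)) pan disc (array([0.67  , 0.3185, 0.0682]), 90, 'med|e| mm', np.float64(0.79))
pan0 (array([0.67  , 0.3183, 0.0682]), 90, 'med|e| mm', np.float64(0.79))
```

View pics/t9c.png

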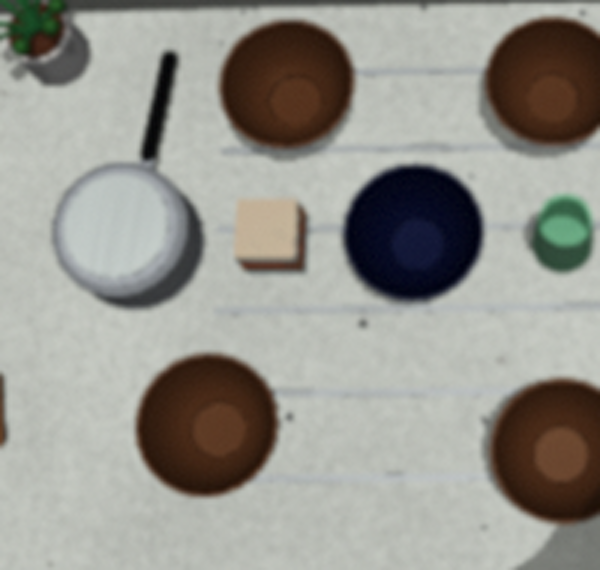

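The crop shows the beaker standing base up at (239,177) between pan and bowl. It is square, and nothing else has moved. I'll check the top face alone numerically.

```bash
python3 - <<'E'
from edge import *
t=cv2.imread("pics/t9.png");hs=cv2.cvtColor(t,cv2.COLOR_BGR2HSV)[160:200,222:260]
m=((hs[...,1]>30)&(hs[...,2]>150)).astype(np.uint8)
c=max(cv2.findContours(m,0,1)[0],key=cv2.contourArea)[:,0]+[222,160]
p=np.array([on("top",u,.07)[:2] for u in c],np.float32)*1000;print(cv2.minAreaRect(p))
d=cv2.absdiff(t,cv2.imread("pics/t0.png")).max(2)[100:300,120:520]
n,_,st,ce=cv2.connectedComponentsWithStats((d>40).astype(np.uint8))
print([(s[4],(x+[120,100]).round().tolist()) for s,x in zip(st[1:],ce[1:]) if s[4]>8]);print(robot.get_state()["clock"])
E
```

```text
((669.9841918945312, 175.389404296875), (59.66108322143555, 57.245460510253906), 89.24220275878906)
[(np.int32(179), [244.0, 184.0]), (np.int32(383), [286.0, 252.0]), (np.int32(1889), [356.0, 284.0]), (np.int32(1453), [462.0, 290.0])]
25.6333
```

The beaker is at (0.670, 0.175), against a midpoint of (0.668–0.669, 0.176–0.178), and square to about 0.5°. The only other changes between the pictures are the robot and its shadow. I'm handing the job in.

```bash
python3 -c "
from cell import robot
print(robot.close_job())"
```

```text
the job is handed in; nothing more can be done
None
```

The beaker stands mouth down in the gap between pan and bowl, within about 3 mm of midway and in line, square to the row to about half a degree; it was set down gently, nothing else in the row moved, and the job was handed in at about 26 s.

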